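# Admit steam to the trap under test

## Robot

A 6-joint arm with a two-finger parallel gripper is mounted at the origin on the work surface. World frame = base frame: x ahead of the robot, y to its left, z up, the work surface at z = 0. Lengths are in m, angles in degrees, forces in N, time in s.
With the tool pointing down it reaches from about 0.3 to 0.75 m from the base axis. Payload 8.5 kg.
Tool frame: the origin (TCP) lies at the very end of the fingers, on their centre line; the grasp point (between the pads) lies 19 mm behind it; x points along the fingers, y is the direction in which the jaws open and shut, and the axes are right-handed (so a half turn about x gives the same grasp; the last joint's range is limited). The gripper opens to 85 mm and grips with 20 to 120 N. Pads are 22 mm wide; open, the fingers measure 114 mm over their backs; the gripper's body (76 mm by 85 mm) begins 54 mm behind the grasp point. The pads swing forward as they close: fully open they stand 13 mm farther back than shut.
Start: joints at [-82.065, 21.807, 74.336, -0, 83.858, -12.336], TCP at [0.191, -0.516, 0.208] pointing down, gripper open.
Joint ranges: [-178.18, 178.18], [-50.72, 133.34], [12.68, 142.11], [-81.47, 261.47], [9.98, 163.14], [-165.26, 165.26]. Speed limits (degrees/s): [136.94, 136.94, 180, 180, 180, 180].

## Interface

Orientations are given as a 3x3 rotation matrix whose columns are the frame's x, y, z axes.
In Python, from rig import sensors, cams, env gives the robot as it stands.
- The arm moves only by the shell command python3 -m crank 'ROWS' [FORCE]. ROWS is a JSON object of lists of equal length, an entry for each row: "hand": the closure in counts, from 0 (fully open) to 255 (shut); "translation": the shift along the tool's x, y, z in m, a list of three; "dr": the turn, a rotation vector about the tool's x, y, z in rad, a list of three. A call has 1 to 5 rows; each row is the pose to reach, as a shift and turn from the pose commanded when the call began, along the tool's axes at that moment; what a row does not reach only later rows make up. A row lasts 1/10 s, in which the tool goes at most 50 mm and 8.59 degrees, less where a joint would pass 70% of its speed; a pose out of reach is approached as far as the arm can. A call with a gripper value outside its range is refused whole. The fingers move at their own pace and stop on an object; FORCE is the grip in N (left out, the last holds). Time passes only in rows, so rows that repeat a pose let the fingers close. It gives the time, the measured TCP pose, the force and the opening at its end, in the units of the state.
- sensors.observe(): the state, without advancing time (a new reading comes with each control period).
- cams.get_image(name): name is "side" or "top" or "wrist"; returns (picture, depth): 480x640x3 uint8, blue, green, red; 480x640 float32, m along the optical axis (not along the pixel's ray), 0 where there is no reading.
- cams.calibration(name): a dict with "vertical_fov" (degrees; the focal length in pixels is half the picture's height over the tangent of half this angle, whatever the lens; pixels are square), "cx", "cy" (the principal point, pixels), "extrinsics" (4x4, takes a point from camera to world coordinates). Camera axes: x right, y down, z forward; pixel columns grow to the right and rows downward; lengths in m; the calibration is good to about 2 mm. A picture is of the moment at which its call begins: read the wrist's pose just before it. calibration takes no time and is no camera call; for the wrist camera it gives the pose at the moment of the call.
- env.close_job(): hands the job in, once; it reports no verdict.
The state is a dict: "time_s": time; "q": joint angles; "qvel": joint speeds; "joint_efforts": joint torques, N m; "position": TCP position; "tool_rot": TCP orientation; "ft_force": force on the tool from outside, world axes, zero at the start; "wrist_torque": the same for the moment, N m; "grip_width": finger opening in m.
Only numpy, scipy, OpenCV 4.12 (cv2) and the standard library are available. Lean on these libraries where they do the work, as an engineer would, in place of code of your own. Each camera call takes 0.05 s, during which the arm holds its last target. There are 200 camera calls.

## Task

Admit steam to the trap under test: first push the mushroom-headed bleed knob fully home, then tip the rocker over to its far side, and last press the large steam button fully down, and finish while still holding it down so that I can time the discharge. Do it all by pushing with the fingertips: grip and lift nothing. Do not press the small horn button, do not turn the needle valve's knob, and leave the loose things where they are.

Things in the scene. Friction and masses are not known exactly. Their poses are not given: they have to be found in the camera images.
- console: Grey steel console, 315 mm deep (x, away from the robot) by 600 wide (y); origin at table level, 155 mm from its near edge. Near side: shelf 20 mm high; behind it a level deck 65 mm high with four fittings in a row along y, 105 mm apart, about 45 mm beyond the origin, in any order: bleed valve, rocker switch, two-button station, needle valve, all at the console's yaw.
- bleed (a joint): Travel (m) of the bleed valve's push-pull knob: 0 pulled right out (bleed open), 0.010 pushed fully home (bleed shut). Starts 0 to 3 mm in; has no spring and stays where it is left; takes about 5 N to push straight down, 15 N is plenty.
- bleed_top (a point): Centre of the top of the bleed knob: black mushroom head 42 mm across, 16 mm thick, on a short steel stem above a square steel plate 56 mm wide. 107 mm above the table when right out, 97 mm when home. The point moves with the knob.
- rocker (a joint): Angle (rad) of the rocker about the console's y: -0.17 lying to the near side (steam off, as it starts), +0.17 tipped fully to the far side (armed). Stiff, without a spring: stays where it is left; takes 2 to 4 N down on the far half all the way, 12 N is plenty.
- rocker_far (a point): Middle of the top of the rocker's far half (the half to press), 16 mm beyond the pivot; moves with it. Black V-topped rocker 50 mm long (console x) by 28 wide in a grey housing 62 x 38 mm. At the start this half slopes up away from the robot, this point 89 mm and its end 92 mm above the table; tipped, it lies level at 83 mm, 6 mm above the housing. Pivot along console y at 73 mm.
- station: Two-button station: grey box 120 mm long (console's x) by 56 mm wide by 18 mm high, origin under its middle, on the deck. Large steam button at its far end (31 mm beyond the origin), small horn button at its near end (33 mm before it).
- steam_button (a joint): Travel (m) of the large steam button: 0 up, 0.008 fully down. Spring return: 3 N to start it, 10 N fully down.
- steam_top (a point): Centre of the top of the large steam button: black, flat, 34 mm across in a steel collar 44 mm across; top 101 mm above the table when up, 93 mm when fully down. The point moves with the button.
- horn_button (a joint): Travel (m) of the small horn button, not to be pressed: 0 up, 0.003 down, light spring of 1 to 2.5 N.
- horn_top (a point): Centre of the top of the small horn button: black, 18 mm across in a steel collar 27 mm across, 91 mm above the table, 64 mm nearer the robot than the steam button on the same box.
- needle_mark (a point): Point on the rim of the needle valve's knob, 18 mm off its axis, 110 mm above the table. Black fluted bakelite knob 42 mm across, 20 mm thick, top 114 mm above the table, on a brass valve body with a hexagon. Turns with a light touch and stays where it is left; its setting must be left as it is.
- stopwatch: Loose chrome stopwatch, 55 mm across, 15 mm thick, lying face up on the console shelf, crown along its x; origin under its middle.
- coupon: Loose copper test coupon 76 x 20 x 4 mm lying on the console shelf, long along its x; origin under its middle.
- tee: Loose stainless pipe tee lying on the console shelf, run 58 mm long along its x, branch to its +y, 33 mm high; origin under the crossing of its axes.
- trap_cover: Loose glossy green round trap cover, flange 84 mm across, 40 mm high, lying on the console shelf; origin under its middle.
- nipple: Loose brass hexagon nipple standing on the deck between two fittings, 25 mm across, 34 mm high; origin under its middle.
- plug: Loose dark steel plug standing on the deck between two fittings, 24 mm across, 22 mm high; origin under its middle.
- spanner: Loose steel spanner lying on the table to the left of the console; origin under its middle.

How it is judged:
By the outcome, as a careful person would: the job done as asked, in the order asked, and still so for the second after the job is handed in, while the arm keeps its last pose, push and grip.
It also fails if it takes over 45 s, if anything falls off the work surface, if the arm or the gripper's body presses on something with over 40 N, if the wrist force passes 120 N, or if a joint passes its speed limit or range.

## Working session

There is one attempt and no reset: what is moved stays moved. The work goes in short steps, Python scripts to look and compute and a shell command to move; the robot and the scene stay as the last step left them, time stands still between calls to the robot, and variables do not carry over. Pictures are saved under pics/ and viewed, about 8 in all and at most 12, crops included, and the job is handed in when it is done.

```bash
mkdir -p pics; cat > h.py <<'E'
import numpy as np, cv2
from rig import sensors, cams, env
def snap(name, fn):
    c=cams.calibration(name); im,d=cams.get_image(name)
    cv2.imwrite('pics/'+fn+'.png',im); np.savez('pics/'+fn+'.npz',im=im,d=d,E=np.array(c['extrinsics']),k=[240/np.tan(np.radians(c['vertical_fov']/2)),c['cx'],c['cy']])
def load(fn): return np.load('pics/'+fn+'.npz')
def ray(z,u,v,h):
    f,cx,cy=z['k'];E=z['E'];r=E[:3,:3]@np.array([(u-cx)/f,(v-cy)/f,1]);o=E[:3,3];return o+r*(h-o[2])/r[2]
def dep(z,u,v):
    f,cx,cy=z['k'];d=float(z['d'][int(v),int(u)]);return (z['E']@np.array([(u-cx)/f*d,(v-cy)/f*d,d,1]))[:3]
E
python3 - <<'E'
from h import *
snap('top','top0');snap('side','side0')
for n in('top0','side0'):
    z=load(n);print(n,z['k'],z['E'].round(3).tolist())
s=sensors.observe();print(s)
E
```

```text
top0 [542.56083989 320.64205706 235.62864339] [[-0.023, -0.99, 0.141, 0.353], [-1.0, 0.025, 0.015, 0.112], [-0.018, -0.14, -0.99, 1.063], [0.0, 0.0, 0.0, 1.0]]
side0 [490.80139867 315.68040127 241.54141835] [[-0.912, -0.315, 0.264, 0.204], [-0.41, 0.668, -0.621, 0.801], [0.019, -0.674, -0.738, 0.882], [0.0, 0.0, 0.0, 1.0]]
{'time_s': 0.1, 'q': array([-8.20647162e+01,  2.18355519e+01,  7.43788617e+01,  1.13581775e-04,
        8.38575859e+01, -1.23361820e+01]), 'qvel': array([-0.00365266, -0.00906486, -0.26802358, -0.10133539,  0.05153845,
        0.03349496]), 'joint_efforts': array([ 3.88945104e-03, -4.49220443e+01, -2.31655651e+01, -2.83450372e-04,
        3.68649504e-03,  2.30987816e-06]), 'position': array([ 0.19051166, -0.51564336,  0.20729745]), 'tool_rot': array([[-1.71530821e-04,  3.46468220e-01, -9.38061695e-01],
       [ 1.24486600e-03, -9.38060908e-01, -3.46468157e-01],
       [-9.99999210e-01, -1.22719108e-03, -2.70400150e-04]]), 'ft_force': array([-0.8007918 ,  0.47186739, -0.58540681]), 'wrist_torque': array([-0.01743037,  0.00648166,  0.00821466]), 'grip_width': 0.08548939200021215}
```

View pics/top0.png

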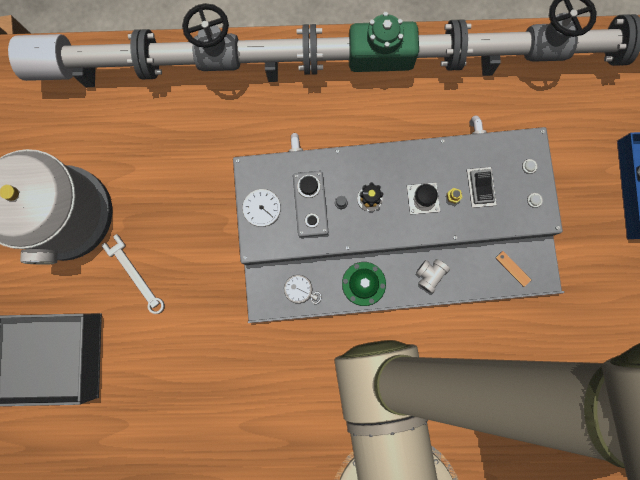

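View pics/side0.png

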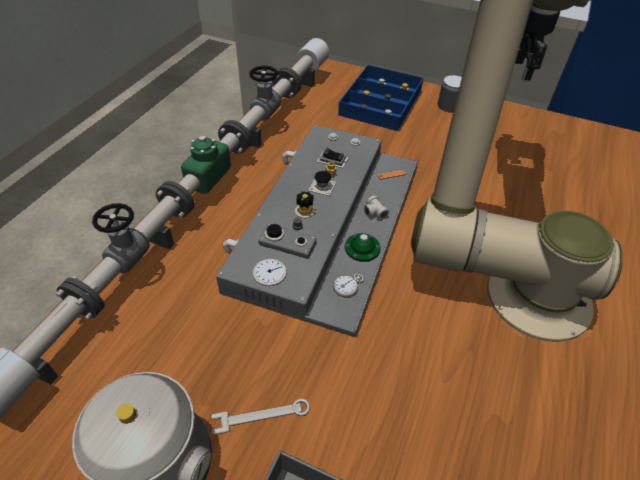

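Both views show the station at top-view (311,203) with steam at (310,185) and horn at (312,220). The needle valve is at (371,196), bleed at (425,195), nipple at (455,195) and rocker at (483,187).

```bash
python3 - <<'E'
from h import *
def blobs(n,lst,thr=45):
    z=load(n);m=(z['im'].max(2)<thr).astype(np.uint8)
    for nm,u,v,h,r in lst:
        mm=np.zeros_like(m);cv2.circle(mm,(u,v),r,1,-1);mm&=m
        k,lab,st,ce=cv2.connectedComponentsWithStats(mm)
        i=1+st[1:,4].argmax();c,rad=cv2.minEnclosingCircle(np.argwhere(lab==i)[:,::-1].astype(np.float32))
        cc=np.array(st[i][:2])+(st[i][2:4]-1)/2
        print(n,nm,'area',st[i][4],'cen',ce[i].round(1),'bbox',st[i][:4],'ray',ray(z,*ce[i],h).round(4),'bboxray',ray(z,*cc,h).round(4),'depth',dep(z,*ce[i]).round(4))
blobs('top0',[('steam',310,185,.101,14),('horn',312,220,.091,9),('needle',371,196,.114,14),('bleed',425,195,.105,15),('rocker',483,187,.084,22)])
blobs('side0',[('steam',274,232,.101,14),('horn',301,241,.091,8),('needle',305,200,.114,12),('bleed',323,179,.105,12),('rocker',334,155,.084,16)])
z=load('top0')
a=ray(z,236,158,.065);b=ray(z,546,128,.065);print('yaw',np.degrees(np.arctan2((a-b)[1],(a-b)[0]))-90)
im=z['im'][110:330,225:565];cv2.imwrite('pics/c1.png',cv2.resize(im,None,fx=2.3,fy=2.3,interpolation=cv2.INTER_CUBIC))
E
```

```text
top0 steam area 31 cen [310. 191.] bbox [301 186  17   9] ray [0.5717 0.1436 0.101 ] bboxray [0.5736 0.1453 0.101 ] depth [0.5726 0.1437 0.0972]
top0 horn area 2 cen [314.5 222.5] bbox [314 222   2   2] ray [0.5154 0.1368 0.091 ] bboxray [0.5154 0.1368 0.091 ] depth [0.515  0.1368 0.0929]
top0 needle area 79 cen [370.9 199.5] bbox [361 191  21  16] ray [0.5503 0.0349 0.114 ] bboxray [0.5522 0.0347 0.114 ] depth [0.5507 0.0348 0.1121]
top0 bleed area 246 cen [427.  194.7] bbox [415 185  22  22] ray [ 0.5583 -0.0667  0.105 ] bboxray [ 0.5569 -0.0639  0.105 ] depth [ 0.5584 -0.0668  0.1043]
top0 rocker area 224 cen [483.2 184.6] bbox [475 174  17  21] ray [ 0.579  -0.1744  0.084 ] bboxray [ 0.5801 -0.174   0.084 ] depth [ 0.5792 -0.1746  0.0831]
side0 steam area 144 cen [273.9 230.5] bbox [267 225  14  12] ray [0.58   0.1528 0.101 ] bboxray [0.5808 0.1533 0.101 ] depth [0.5797 0.1534 0.1016]
side0 horn area 26 cen [300.7 240.1] bbox [298 238   6   5] ray [0.5185 0.1454 0.091 ] bboxray [0.519  0.1453 0.091 ] depth [0.519  0.1443 0.0896]
side0 needle area 167 cen [304.7 200. ] bbox [297 192  16  16] ray [0.5547 0.0477 0.114 ] bboxray [0.5558 0.0462 0.114 ] depth [0.5541 0.049  0.1153]
side0 bleed area 170 cen [322.5 177.6] bbox [315 171  16  16] ray [ 0.5537 -0.0523  0.105 ] bboxray [ 0.5523 -0.0493  0.105 ] depth [ 0.5546 -0.0546  0.103 ]
side0 rocker area 113 cen [332.3 155.4] bbox [324 150  18  11] ray [ 0.5759 -0.1686  0.084 ] bboxray [ 0.576  -0.1704  0.084 ] depth [ 0.577  -0.1715  0.0816]
yaw 4.073015362645933
```

View pics/c1.png

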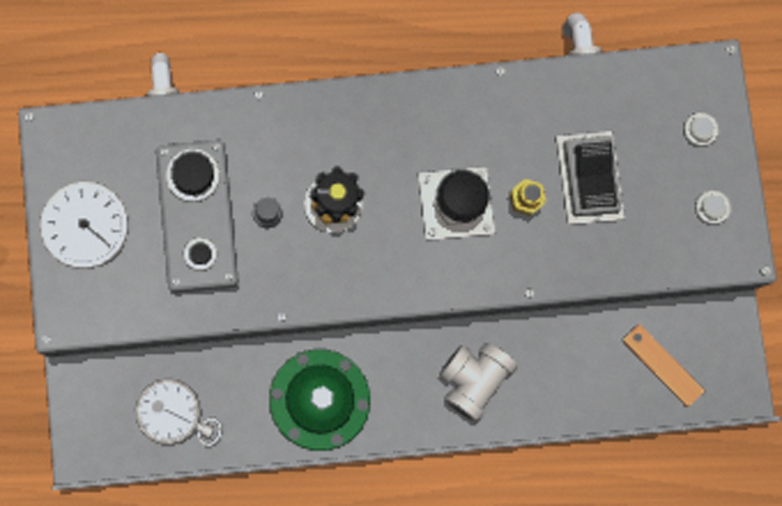

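```bash
python3 -m crank '{"hand":[255,255,255,255,255],"translation":[[-0.01,-0.024,-0.041],[-0.01,-0.049,-0.082],[-0.01,-0.073,-0.123],[-0.01,-0.098,-0.165],[-0.01,-0.122,-0.206]],"dr":[[0.1,0,0],[0.2,0,0],[0.283,0,0],[0.283,0,0],[0.283,0,0]]}' 40; python3 - <<'E'
from h import *
s=sensors.observe();R=s['tool_rot'];print(s['time_s'],s['position'],R.round(3).tolist());print('to bleed+.1',R.T@(np.array([.557,-.066,.207])-s['position']))
E
```

```text
time_s: 0.6
position: [0.3423, -0.3283, 0.2177]
tool_rot: [[-0.0, 0.07, -0.998], [0.0, -0.998, -0.07], [-1.0, -0.0, 0.0]]
ft_force: [0.1, -0.7, -0.7]
grip_width: 0.0121
0.6 [ 0.34230128 -0.32828429  0.21768173] [[-0.0, 0.07, -0.998], [0.0, -0.998, -0.07], [-1.0, -0.0, 0.0]]
to bleed+.1 [ 0.01074814 -0.24654238 -0.23260271]
```

```bash
python3 -m crank '{"hand":[255,255,255,255,255],"translation":[[0,-0.034,-0.032],[0,-0.068,-0.064],[0,-0.102,-0.096],[0,-0.136,-0.128],[0,-0.17,-0.16]],"dr":[[0,0,0],[0,0,0],[0,0,0],[0,0,0],[0,0,0]]}' && python3 -m crank '{"hand":[255,255,255,255],"translation":[[0,-0.034,-0.032],[0,-0.074,-0.07],[0,-0.074,-0.07],[0,-0.074,-0.07]],"dr":[[0,0,0],[0,0,0],[0,0,0],[0,0,0]]}'; python3 - <<'E'
from h import *
snap('wrist','w1');z=load('w1');print(z['k'],z['E'].round(3).tolist())
s=sensors.observe();print(s['position'])
E
```

```text
time_s: 1.1
position: [0.4899, -0.1474, 0.2177]
tool_rot: [[-0.0, 0.071, -0.997], [0.0, -0.997, -0.071], [-1.0, -0.0, 0.0]]
ft_force: [-0.4, -1.0, 0.5]
grip_width: 0.0002
time_s: 1.5
position: [0.5539, -0.0694, 0.2172]
tool_rot: [[-0.001, 0.073, -0.997], [0.0, -0.997, -0.073], [-1.0, -0.0, 0.001]]
ft_force: [-0.4, -0.1, 0.5]
grip_width: 0.0002
[418.85591826 311.91755022 249.75367138] [[0.073, -0.954, -0.291, 0.629], [-0.997, -0.07, -0.021, -0.065], [-0.0, 0.292, -0.957, 0.384], [0.0, 0.0, 0.0, 1.0]]
[ 0.5533756  -0.07046736  0.21738381]
```

View pics/w1.png

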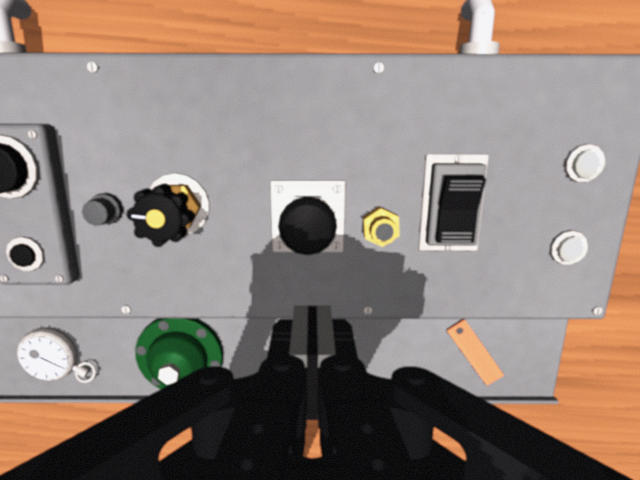

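The wrist view shows the console square to the image. The bleed knob is at (307,225), rocker housing corners at (427,155) and (477,249), steam at about (8,168) and horn at (22,254). The fingers are clear.

```bash
python3 - <<'E'
from h import *
z=load('w1')
m=(z['im'].max(2)<60).astype(np.uint8)
mm=np.zeros_like(m);cv2.rectangle(mm,(272,185),(344,256),1,-1);mm&=m;mm&=(z['d']<np.percentile(z['d'][230:250,250:260],50)-.015).astype(np.uint8)
p=np.argwhere(mm)[:,::-1].astype(np.float32);c,r=cv2.minEnclosingCircle(p);print('bleed px',c,r,'med',np.median(p,0))
for h in(.1,.106):print(ray(z,*c,h).round(4))
for uv in[(307,215),(307,225),(307,235)]:print(dep(z,*uv).round(4))
q=[ray(z,*u,.0665) for u in[(427,155),(488,155),(477,249),(421,249)]];print('plate',np.mean(q,0).round(4),np.array(q).round(4).tolist())
for uv in[(460,180),(457,190),(460,200),(458,210),(458,225),(458,235),(458,240)]:print(uv,dep(z,*uv).round(4))
for uv in[(8,168),(22,254)]:print(dep(z,*uv).round(4),ray(z,*uv,.101))
t=load('top0')
for nm,u,v,h in[('bleed',425.9,194.8,.105),('steam',308.9,185.2,.101),('horn',312.4,220.4,.091),('rock',481.5,187.4,.0665)]:print(nm,ray(t,u,v,h).round(4))
E
```

```text
bleed px (306.6852722167969, 225.57208251953125) 28.89612579345703 med [307. 226.]
[ 0.5596 -0.0666  0.1   ]
[ 0.561  -0.0665  0.106 ]
[ 0.5683 -0.0662  0.1056]
[ 0.5615 -0.0667  0.1062]
[ 0.5543 -0.0672  0.1055]
plate [ 0.577  -0.1776  0.0665] [[0.6117, -0.1521, 0.0665], [0.615, -0.1972, 0.0665], [0.5423, -0.2028, 0.0665], [0.539, -0.1585, 0.0665]]
(460, 180) [ 0.5979 -0.1703  0.0926]
(457, 190) [ 0.5903 -0.1712  0.0878]
(460, 200) [ 0.5831 -0.1751  0.0864]
(458, 210) [ 0.5756 -0.1754  0.085 ]
(458, 225) [ 0.564  -0.1783  0.0826]
(458, 235) [ 0.5564 -0.1796  0.0826]
(458, 240) [ 0.553  -0.1796  0.0845]
[0.585  0.1332 0.1036] [0.58460547 0.13506986 0.101     ]
[0.5207 0.1403 0.0912] [0.52434687 0.133459   0.101     ]
bleed [ 0.5582 -0.0646  0.105 ]
steam [0.5825 0.1453 0.101 ]
horn [0.5193 0.1406 0.091 ]
rock [ 0.5778 -0.1759  0.0665]
```

```bash
python3 -m crank '{"hand":[255,255,255,255,255],"translation":[[0.03,-0.004,-0.007],[0.07,-0.004,-0.007],[0.1,-0.004,-0.007],[0.107,-0.004,-0.007],[0.111,-0.004,-0.007]],"dr":[[0,0,0],[0,0,0],[0,0,0],[0,0,0],[0,0,0]]}' && python3 -m crank '{"hand":[255,255,255,255,255],"translation":[[0.002,0,0],[0.004,0,0],[0.006,0,0],[0.008,0,0],[0.009,0,0]],"dr":[[0,0,0],[0,0,0],[0,0,0],[0,0,0],[0,0,0]]}'
```

```text
time_s: 2.05
position: [0.5601, -0.0671, 0.107]
tool_rot: [[-0.0, 0.069, -0.998], [-0.0, -0.998, -0.069], [-1.0, 0.0, 0.0]]
ft_force: [-0.5, -0.7, 0.1]
grip_width: -0.0
time_s: 2.55
position: [0.5604, -0.066, 0.0979]
tool_rot: [[0.0, 0.071, -0.997], [-0.0, -0.997, -0.071], [-1.0, 0.0, -0.0]]
ft_force: [0.8, 0.4, 0.4]
grip_width: 0.0002
```

```bash
python3 -m crank '{"hand":[255,255],"translation":[[0.001,0,0],[0.002,0,0]],"dr":[[0,0,0],[0,0,0]]}'; python3 -m crank '{"hand":[255,255],"translation":[[0.001,0,0],[0.002,0,0]],"dr":[[0,0,0],[0,0,0]]}'
python3 - <<'E'
from h import *
snap('wrist','w2');im=load('w2')['im'];cv2.imwrite('pics/w2c.png',im[150:400,180:480])
E
```

```text
time_s: 2.75
position: [0.5604, -0.0659, 0.0958]
tool_rot: [[0.0, 0.071, -0.997], [-0.0, -0.997, -0.071], [-1.0, 0.0, -0.0]]
ft_force: [-0.1, -0.3, -0.6]
grip_width: -0.0002
time_s: 2.95
position: [0.5604, -0.0659, 0.0937]
tool_rot: [[0.0, 0.071, -0.997], [0.0, -0.997, -0.071], [-1.0, -0.0, -0.0]]
ft_force: [-0.1, 0.1, -0.6]
grip_width: 0.0002
```

View pics/w2c.png

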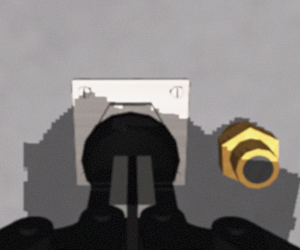

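The crop shows the fingertips centred over the knob head, with no force registered yet. I'll go on in small steps.

```bash
python3 - <<'E'
from h import *
z=load('w2')
for v in(300,310,325,340):print([dep(z,u,v).round(4).tolist() for u in(285,305,320,345)])
E
for i in 1 2; do python3 -m crank '{"hand":[255,255],"translation":[[0.001,0,0],[0.002,0,0]],"dr":[[0,0,0],[0,0,0]]}' | grep -v rot; done
```

```text
[[0.5653, -0.0559, 0.1039], [0.5667, -0.064, 0.1057], [0.5669, -0.07, 0.1052], [0.5666, -0.0803, 0.1029]]
[[0.562, -0.0562, 0.1062], [0.5726, -0.0639, 0.1276], [0.5732, -0.0691, 0.1281], [0.5623, -0.0807, 0.1032]]
[[0.5677, -0.0574, 0.1303], [0.5718, -0.0641, 0.1374], [0.5728, -0.0689, 0.1386], [0.5697, -0.0779, 0.1314]]
[[0.5677, -0.058, 0.1406], [0.5721, -0.0643, 0.1478], [0.5725, -0.0688, 0.1479], [0.5689, -0.0773, 0.1403]]
time_s: 3.2
position: [0.5604, -0.066, 0.0918]
ft_force: [0.5, -0.5, 0.7]
grip_width: 0.0
time_s: 3.4
position: [0.5604, -0.0659, 0.0897]
ft_force: [-0.4, 0.1, -0.5]
grip_width: 0.0003
```

```bash
python3 - <<'E'
from h import *
snap('wrist','w3');z=load('w3')
for v in(296,300,304,308,312):print(v,[dep(z,u,v).round(4).tolist()[::2] for u in(285,300,305,320,325,345)])
print(sensors.observe()['joint_efforts'].round(2))
snap('side','s3');im=load('s3')['im'];cv2.imwrite('pics/s3c.png',cv2.resize(im[60:270,220:430],None,fx=2.8,fy=2.8,interpolation=cv2.INTER_CUBIC))
cv2.imwrite('pics/w3c.png',cv2.resize(z['im'][200:400,200:440],None,fx=3,fy=3))
E
```

```text
296 [[0.5693, 0.105], [0.57, 0.1056], [0.57, 0.1053], [0.5704, 0.1054], [0.5712, 0.1068], [0.5706, 0.1042]]
300 [[0.5678, 0.1054], [0.5676, 0.104], [0.5686, 0.106], [0.5688, 0.1056], [0.5684, 0.1044], [0.5688, 0.104]]
304 [[0.566, 0.1052], [0.5669, 0.1063], [0.5668, 0.1058], [0.5672, 0.1057], [0.5674, 0.1058], [0.5673, 0.1045]]
308 [[0.5645, 0.1056], [0.5721, 0.1211], [0.5725, 0.1218], [0.5726, 0.1213], [0.5726, 0.121], [0.5656, 0.1044]]
312 [[0.5627, 0.1056], [0.5721, 0.1245], [0.5724, 0.1248], [0.5724, 0.124], [0.5729, 0.1249], [0.5642, 0.1051]]
[ 3.000e-02 -4.901e+01 -1.994e+01  0.000e+00  0.000e+00 -0.000e+00]
```

View pics/s3c.png

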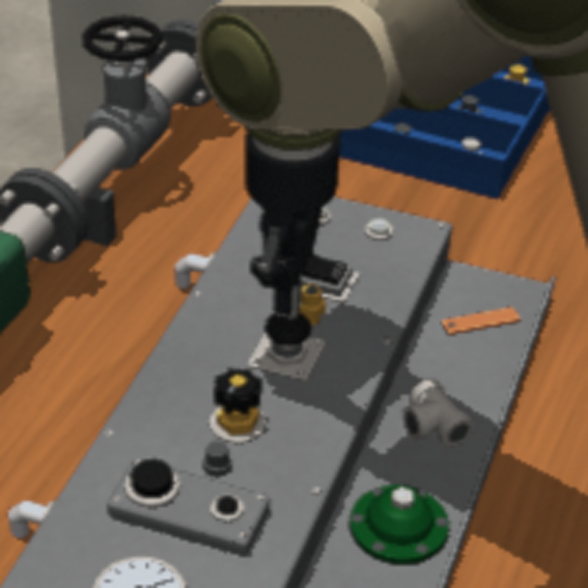

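View pics/w3c.png

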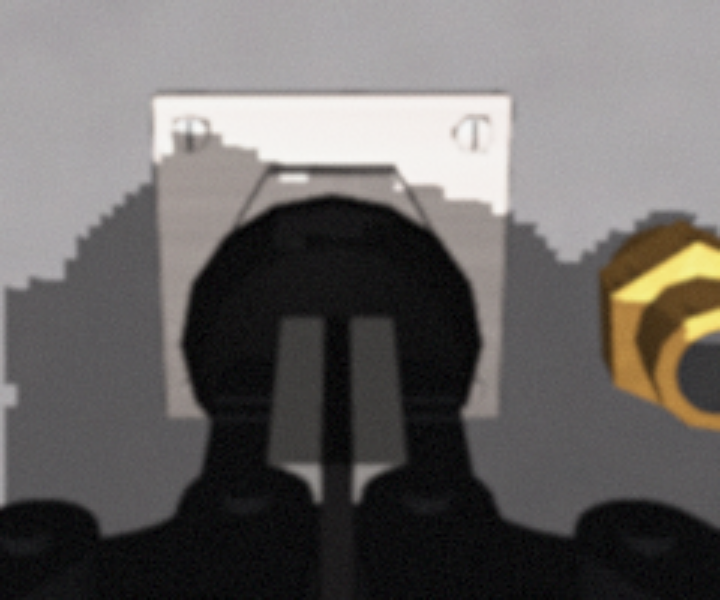

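The knob is still out at z≈0.1055. The visible fingertips end near 0.119 although the reported TCP is 0.090, so the tips really sit about 29 mm above the reported TCP. I'll go by force.

```bash
python3 -m crank '{"hand":[255,255,255,255],"translation":[[0.003,0,0],[0.006,0,0],[0.009,0,0],[0.01,0,0]],"dr":[[0,0,0],[0,0,0],[0,0,0],[0,0,0]]}'|grep -v rot
for i in 1 2 3; do python3 -m crank '{"hand":[255,255],"translation":[[0.001,0,0],[0.002,0,0]],"dr":[[0,0,0],[0,0,0]]}' | grep -v rot; done
```

```text
time_s: 3.9
position: [0.5604, -0.066, 0.0798]
ft_force: [-1.7, 0.7, 4.9]
grip_width: 0.0001
time_s: 4.1
position: [0.5604, -0.066, 0.0781]
ft_force: [-1.8, 0.7, 4.1]
grip_width: 0.0
time_s: 4.3
position: [0.5604, -0.066, 0.0759]
ft_force: [-1.6, 0.6, 5.2]
grip_width: -0.0001
time_s: 4.5
position: [0.5604, -0.066, 0.0738]
ft_force: [-1.8, 0.7, 5.4]
grip_width: -0.0003
```

```bash
for i in 1 2; do python3 -m crank '{"hand":[255,255],"translation":[[0.0007,0,0],[0.0014,0,0]],"dr":[[0,0,0],[0,0,0]]}' | egrep 'pos|ft'; done
```

```text
position: [0.5605, -0.066, 0.0734]
ft_force: [-6.1, 0.9, 18.4]
position: [0.5607, -0.066, 0.0733]
ft_force: [-8.9, 2.8, 28.5]
```

Stop reached at reported z 0.0735, so the tip offset is about 23.5 mm. Now I'll retreat, move over the rocker and check.

```bash
python3 -m crank '{"hand":[255,255,255,255,255],"translation":[[-0.035,0,0],[-0.07,0,0],[-0.07,0.04,-0.008],[-0.07,0.08,-0.016],[-0.07,0.112,-0.022]],"dr":[[0,0,0],[0,0,0],[0,0,0],[0,0,0],[0,0,0]]}';python3 -m crank '{"hand":[255],"translation":[[0,0,0]],"dr":[[0,0,0]]}' >/dev/null; python3 - <<'E'
from h import *
snap('wrist','w4');z=load('w4');s=sensors.observe();print(s['position'],s['ft_force'])
f,cx,cy=z['k'];E=z['E']
def proj(p):
    q=E[:3,:3].T@(np.array(p)-E[:3,3]);return np.array([cx+f*q[0]/q[2],cy+f*q[1]/q[2]])
print('tip px',proj([*s['position'][:2],s['position'][2]+.0235]))
for y in(-.185,-.18,-.175,-.17,-.165):
    print(y,[dep(z,*proj([x,y,.088])).round(4).tolist() for x in(.584,.59,.596,.6,.605)])
b=proj([.5605,-.066,.098]);print(b,[dep(z,*proj([x,-.066,.098])).round(4).tolist() for x in (.55,.56,.57)] if 0<=b[0]<640 else '')
E
```

```text
time_s: 5.4
position: [0.5906, -0.178, 0.1406]
tool_rot: [[0.0, 0.071, -0.998], [-0.0, -0.998, -0.071], [-1.0, 0.0, -0.0]]
ft_force: [0.7, -0.1, -0.3]
grip_width: 0.0001
[ 0.59021464 -0.1776841   0.13990825] [-1.25418071  1.0568469   0.00544323]
tip px [302.93588834 328.80342519]
-0.185 [[0.5838, -0.185, 0.0875], [0.5905, -0.1849, 0.0895], [0.597, -0.1849, 0.0912], [0.6005, -0.1849, 0.0897], [0.6024, -0.1854, 0.0787]]
-0.18 [[0.5839, -0.18, 0.0876], [0.5904, -0.18, 0.0891], [0.5974, -0.1799, 0.0923], [0.6004, -0.18, 0.0893], [0.602, -0.1802, 0.0772]]
-0.175 [[0.5835, -0.175, 0.0865], [0.5902, -0.175, 0.0886], [0.5972, -0.175, 0.0919], [0.6001, -0.175, 0.0884], [0.6025, -0.175, 0.079]]
-0.17 [[0.5837, -0.17, 0.0873], [0.5906, -0.17, 0.0897], [0.5977, -0.1701, 0.0933], [0.6, -0.17, 0.0881], [0.6025, -0.1698, 0.0789]]
-0.165 [[0.5834, -0.1649, 0.0865], [0.5911, -0.1652, 0.0912], [0.5975, -0.1652, 0.0926], [0.6001, -0.165, 0.0885], [0.6026, -0.1646, 0.0793]]
[ 97.47562217 309.0123096 ] [[0.5495, -0.0655, 0.0971], [0.5599, -0.0659, 0.0978], [0.5702, -0.0662, 0.0984]]
```

View pics/w4.png

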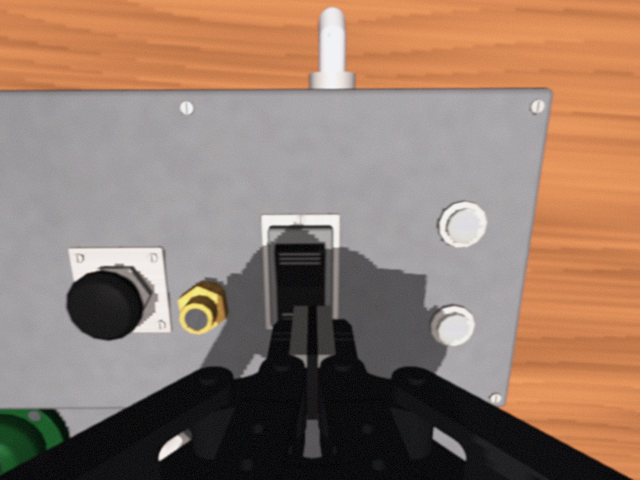

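Bleed top now reads 0.0975, which is home. The wrist view shows the fingers just over the rocker's far half, with the rocker centre at column 300 and its far edge at x=0.598. Now pressing.

```bash
python3 -m crank '{"hand":[255,255,255,255,255],"translation":[[0.03,-0.002,0],[0.06,-0.002,0],[0.068,-0.002,0],[0.07,-0.002,0],[0.072,-0.002,0]],"dr":[[0,0,0],[0,0,0],[0,0,0],[0,0,0],[0,0,0]]}'|egrep 'pos|ft';for i in 1 2 3; do python3 -m crank '{"hand":[255,255],"translation":[[0.001,0,0],[0.002,0,0]],"dr":[[0,0,0],[0,0,0]]}' | egrep 'pos|ft'; done
```

```text
position: [0.5907, -0.174, 0.0702]
ft_force: [-0.4, 0.7, 0.5]
position: [0.5905, -0.1743, 0.068]
ft_force: [0.9, -0.4, -0.8]
position: [0.5909, -0.1744, 0.0659]
ft_force: [1.6, -1.0, 3.9]
position: [0.5906, -0.1743, 0.0634]
ft_force: [2.9, 0.2, 3.5]
```

```bash
for i in 1 2 ; do python3 -m crank '{"hand":[255,255],"translation":[[0.001,0,0],[0.002,0,0]],"dr":[[0,0,0],[0,0,0]]}' | egrep 'pos|ft'; done;  python3 -m crank '{"hand":[255],"translation":[[0.0006,0,0]],"dr":[[0,0,0]]}' | egrep 'pos|ft'
```

```text
position: [0.5904, -0.1742, 0.0611]
ft_force: [3.5, -0.5, 4.9]
position: [0.5906, -0.1742, 0.0594]
ft_force: [0.6, 0.6, 14.0]
position: [0.5906, -0.1743, 0.0594]
ft_force: [1.0, 1.1, 15.1]
```

```bash
python3 -m crank '{"hand":[255,255,255,255,255],"translation":[[-0.035,0,0],[-0.075,0,0],[-0.085,-0.045,-0.002],[-0.085,-0.09,-0.004],[-0.085,-0.135,-0.006]],"dr":[[0,0,0],[0,0,0],[0,0,0],[0,0,0],[0,0,0]]}' | egrep 'pos|ft'; python3 -m crank '{"hand":[255,255,255,255,255],"translation":[[0,-0.045,-0.002],[0,-0.09,-0.004],[0,-0.135,-0.007],[0,-0.183,-0.009],[0,-0.183,-0.009]],"dr":[[0,0,0],[0,0,0],[0,0,0],[0,0,0],[0,0,0]]}'; python3 - <<'E'
from h import *
snap('wrist','w5');snap('top','t5');z=load('w5');s=sensors.observe();print(s['position'],s['ft_force'])
f,cx,cy=z['k'];E=z['E']
q=E[:3,:3].T@(s['position']+[0,0,.0235]-E[:3,3]);print('tip px',cx+f*q[0]/q[2],cy+f*q[1]/q[2])
t=load('t5')
for v in(174,178,182,186,190,194,198):print(v,dep(t,483,v).round(4))
print('bleed',dep(t,426,194).round(4))
E
```

```text
position: [0.5853, -0.0377, 0.1428]
ft_force: [0.5, -0.0, 0.2]
time_s: 8.15
position: [0.5806, 0.149, 0.1423]
tool_rot: [[-0.004, 0.077, -0.997], [0.001, -0.997, -0.077], [-1.0, -0.001, 0.004]]
ft_force: [0.8, -1.4, 0.0]
grip_width: -0.0001
[0.5815521  0.1447028  0.14244656] [ 0.33846066 -0.02123013 -0.65626834]
tip px 320.1345376697027 326.75864621715374
174 [ 0.5991 -0.1754  0.0834]
178 [ 0.5911 -0.1744  0.0853]
182 [ 0.5844 -0.1749  0.0819]
186 [ 0.5757 -0.173   0.0867]
190 [ 0.568  -0.1721  0.0881]
194 [ 0.5592 -0.1698  0.0942]
198 [ 0.5551 -0.174   0.0782]
bleed [ 0.5612 -0.0662  0.098 ]
```

View pics/w5.png

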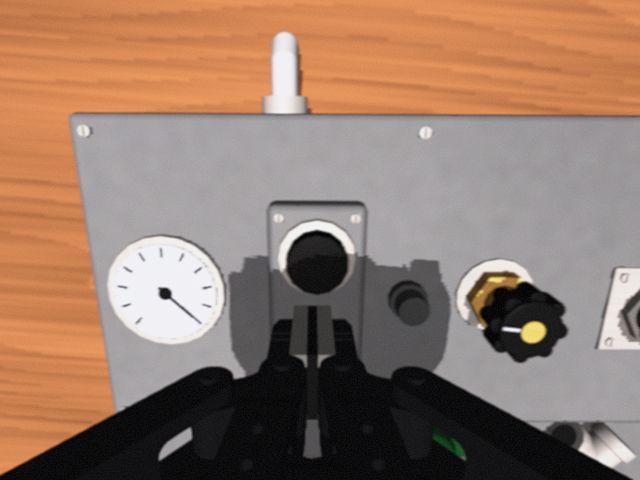

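Rocker is tipped: its far half is level at about 0.083 and the near end is raised. The steam button is seen at (317,263), centred ahead of the fingers.

```bash
python3 - <<'E'
from h import *
z=load('w5');s=sensors.observe()
p=ray(z,317,263,.101);print(p,dep(z,317,263),s['position'],s['tool_rot'].T@(p-s['position']))
E
```

```text
[0.58484079 0.1454437  0.101     ] [0.58536866 0.14550326 0.10255026] [0.5815521  0.1447028  0.14244656] [ 0.04143629 -0.00052356 -0.00345564]
```

```bash
python3 -m crank '{"hand":[255,255,255,255,255],"translation":[[0.03,-0.0005,-0.003],[0.055,-0.0005,-0.003],[0.061,-0.0005,-0.003],[0.064,-0.0005,-0.003],[0.066,-0.0005,-0.003]],"dr":[[0,0,0],[0,0,0],[0,0,0],[0,0,0],[0,0,0]]}'|egrep 'pos|ft';for i in 1 2 3; do python3 -m crank '{"hand":[255,255],"translation":[[0.001,0,0],[0.002,0,0]],"dr":[[0,0,0],[0,0,0]]}' | egrep 'pos|ft'; done
```

```text
position: [0.5861, 0.1441, 0.0782]
ft_force: [0.4, -0.3, 0.1]
position: [0.5861, 0.1445, 0.0766]
ft_force: [0.4, -1.8, 3.7]
position: [0.5861, 0.1445, 0.0742]
ft_force: [-0.4, -3.5, 6.5]
position: [0.5861, 0.1445, 0.0722]
ft_force: [-1.6, -3.0, 7.5]
```

```bash
for i in 1 2; do python3 -m crank '{"hand":[255,255],"translation":[[0.001,0,0],[0.0018,0,0]],"dr":[[0,0,0],[0,0,0]]}' | egrep 'pos|ft'; done
```

```text
position: [0.5861, 0.1445, 0.0706]
ft_force: [-1.1, -3.6, 9.2]
position: [0.5862, 0.1445, 0.0695]
ft_force: [-4.3, -3.2, 18.4]
```

```bash
python3 -m crank '{"hand":[255,255,255],"translation":[[0.0003,0,0],[0.0003,0,0],[0.0003,0,0]],"dr":[[0,0,0],[0,0,0],[0,0,0]]}'; python3 - <<'E'
from h import *
snap('wrist','w6');snap('side','s6')
z=load('w6')
a=load('side0')['im'];b=load('s6')['im']
cv2.imwrite('pics/s6c.png',np.hstack([cv2.resize(x[120:310,210:430],None,fx=1.8,fy=1.8,interpolation=cv2.INTER_CUBIC) for x in(a,b)]))
E
```

```text
time_s: 10.05
position: [0.5862, 0.1445, 0.0695]
tool_rot: [[0.003, 0.071, -0.997], [-0.001, -0.997, -0.071], [-1.0, 0.001, -0.003]]
ft_force: [-3.3, -3.7, 13.6]
grip_width: -0.0002
```

View pics/s6c.png

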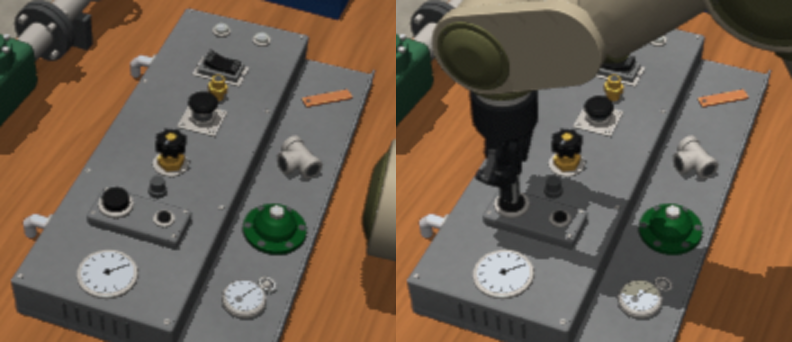

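```bash
python3 -m crank '{"hand":[255,255,255,255],"translation":[[0.0006,0,0],[0.0006,0,0],[0.0006,0,0],[0.0006,0,0]],"dr":[[0,0,0],[0,0,0],[0,0,0],[0,0,0]]}'; python3 -c "
from h import *
print(sensors.observe()['ft_force']);env.close_job()"
```

```text
time_s: 10.55
position: [0.5863, 0.1445, 0.0694]
tool_rot: [[0.003, 0.071, -0.997], [-0.001, -0.997, -0.071], [-1.0, 0.001, -0.003]]
ft_force: [-4.7, -4.1, 17.8]
grip_width: 0.0002
[-4.71929518 -4.07032498 17.80155409]
the job is handed in; nothing more can be done
```

All three steps were done in the order asked, and I handed the job in at 10.6 s with the shut fingertips still holding the steam button down.

- **Bleed knob:** it is fully home. It met its stop at a peak of about 28 N, more than the 15 N you called plenty. Its top then measured 97.5–98 mm above the table.
- **Rocker:** it is tipped to the far side. It met its stop at about 15 N. The far half then lay level at about 83 mm with the near half raised.
- **Steam button:** it is at its stop, held with about 18 N against the 10 N needed. The fingertips stopped moving, and their height, worked out from the offset below, puts the button top at 93 mm. I did not measure the button top directly.
- **Everything else:** in the last side view, the horn button, needle knob and shelf items looked unchanged. I checked these by eye only, and the spanner was outside that crop.

One check disagreed: the real fingertips stood about 23.5 mm above the reported TCP. My first press on the bleed knob therefore met nothing. I used contact force and camera depth to find the real fingertip height, and used that offset for the other two presses.

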